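# Load a pipe offcut into an inclined snap clamp

### The job

Clamp the red pipe offcut in the inclined snap clamp, ready for deburring. Lay it along the slope above the open red jaws, bring its lower end gently but positively to bear on the brass end stop, then, keeping hold of it, press it straight into the saddles until the sprung jaws snap over it; let go only once they have closed on it. Leave it seated fully home, against the stop, and do not push the other things on the bench about.

Things in the scene. Friction and masses are not known exactly. Their poses are not given: they have to be found in the camera images.
- pipe_stub: Red primed pipe offcut, 140 mm long, 34 mm in diameter, about 0.18 to 0.36 kg, loose, lying on the bench. Its y axis is its long axis (either end may go to the stop). It behaves as a 34 mm square bar: it does not roll, and must be seated with its z axis (up as it lies) square out of the saddles. Origin: on its underside at mid-length.
- pipe_center (a point): Centre of the pipe offcut (mid-length, on its axis, 17 mm above its underside); axes as the pipe.
- clamp: Base of the snap clamp, fixed to the bench: grey plate 210 x 130 x 12 mm carrying a cradle inclined 30 degrees. Origin: centre of the underside of the plate. x: horizontal, the uphill direction of the slope, roughly away from the robot; z up. Highest point about 160 mm over the bench.
- seat (a point): Where the centre of the pipe must finally be; the pipe enters moving along -z. x: along the pipe, uphill (30 degrees above level); z: square out of the cradle (30 degrees from vertical, leaning back towards the clamp's -x side); y: across.
- cradle: The inclined cradle; axes as the seat, origin 17 mm below the seat, level with the saddle floors. Two saddles at x = -66 to -52 and +52 to +66 mm; their cheeks leave 37 mm for the pipe (1.5 mm each side), are flared and end at z = 43 mm. From x = -39 to +39 mm the room beside and above the pipe is free for fingers, down to the grey bed plate at z = -16 mm: grip the pipe at mid-length.
- end_stop: Brass end stop, a plate 8 mm thick, 40 mm wide, fixed across the lower end of the cradle; axes as the seat. Origin: on the face that the pipe end bears on (70 mm from the seat centre along -x), level with the saddle floors. The plate reaches 50 mm above the saddle floors, so that it can be touched by a pipe held just above the trip bar.
- stop_face (a point): A point on the bearing face of the end stop, mid-width, 34 mm out from the saddle floors; the face looks to +x of the seat.
- trip_bar (a point): Middle of the steel trip bar (8 mm thick, along the seat's x, 98 mm long) that joins the two red jaw arms under the pipe. With the jaws open its top stands 21 mm above the saddle floors (seat z = +4 mm), and the pipe's underside meets it there; pushing it down swings the jaws.
- jaw_pin (a point): Pin about which the pair of red C-shaped jaw arms turns, along the seat's x; the arms are at x = -45 and +45 mm of the seat, each 12 mm wide. Open, their noses stand aside, 41 mm from the pipe's axis on the +y side and 24 mm higher than the seat; they swing over towards -y as they close and need 15 mm above the pipe.
- jaw (a joint): Jaw angle, rad: 0 wide open (start), about 1.04 closed on the pipe, 1.2 closed on nothing. An over-centre spring holds them open below 0.45 (pressing the bar takes about 7 N at first, then less) and drives them shut beyond; until the pipe is nearly home its upper edge may keep the noses off. Closed, the noses press it on the saddle floors with about 20 N.
- oil_can: Red oil can with a thin spout, 80 x 142 x 174 mm; bystander, loose, origin on its underside. Leave it where it is.
- spray_can: Green and grey spray can with a red cap, 65 mm across, 196 mm tall; bystander, loose, origin on its underside. Leave it where it is.
- flux_tin: Round blue tin, 77 mm across, 39 mm tall; bystander, loose, origin on its underside. Leave it where it is.
- tape_measure: Yellow tape measure, 68 x 72 x 34 mm; bystander, loose, origin on its underside. Leave it where it is.
- tee_a: Brass pipe tee, 64 x 53 x 34 mm; bystander, loose, origin on its underside. Leave it where it is.

How it is judged:
By the outcome, as a careful person would: the job done as asked, in the order asked, and still so for the second after the job is handed in, with the robot touching nothing.
It also fails if it takes over 43 s, if anything falls off the work surface, if the arm or the gripper's body presses on something with over 40 N, if the wrist force passes 120 N, or if a joint passes its speed limit or range.

### The arm

A 7-joint arm with a two-finger parallel gripper is mounted at the origin on a cart in front of the work surface, level with it; the furniture and walls round the work are solid. World frame = base frame: x ahead of the robot, y to its left, z up, the work surface at z = 0. Lengths are in m, angles in rad, forces in N, time in s.
With the tool pointing down it reaches from about 0.35 to 0.9 m from the base axis. Payload 8.1 kg.
Tool frame: the origin (TCP) lies at the very end of the fingers, on their centre line; the grasp point (between the pads) lies 19 mm behind it (grasp_offset is the distance from the TCP to the grasp point, in m); z points along the fingers, y is the line along which they close (so a half turn about z gives the same grasp; the last joint's range is limited). The gripper opens to 92 mm and grips with 3 to 60 N. Pads are 19 mm wide; open, the fingers measure 130 mm over their backs; the gripper's body (75 mm by 190 mm) begins 47 mm behind the grasp point.
Start: joints at [1.091, 0.434, 0.025, 1.573, -0.012, 1.134, -0.075], TCP at [0.23, -0.581, 0.227] pointing down, gripper open.
Joint ranges: [-2.62, 2.62], [-0.44, 2.09], [-1.27, 1.32], [0.08, 2.57], [-1.32, 4.46], [0.12, 2], [-2.74, 2.74]. Speed limits (rad/s): [2.22, 2.22, 3.01, 3.01, 3.14, 3.14, 3.14].

### API

Orientations are given as a rotation vector (axis times angle).
In Python, from cell import observe, get_image, camera_params, sign_off, silhouettes, grasp_offset gives the robot as it stands. The module is installed in compiled form; this text tells all that it offers.
- The arm moves only by the tool jog_arm, never from a script. Its argument "motion" is a list that holds one entry, the list of rows, each a list of 7 numbers: the shift along the tool's x, y, z in m, then the turn, a rotation vector about the tool's x, y, z in rad, then the closure, from -1 (fully open) to 1 (shut), so that 0 is half open. In form: [[[dx, dy, dz, wx, wy, wz, hand], ...]]. A call has 1 to 10 rows; each row is the pose to reach, as a shift and turn from the pose commanded when the call began, along the tool's axes at that moment; what a row does not reach only later rows make up. A row lasts 1/12 s, in which the tool goes at most 41.7 mm and 7.16 degrees, less where a joint would pass 70% of its speed; a pose out of reach is approached as far as the arm can. A call with a gripper value outside its range is refused whole. The fingers move at their own pace and stop on an object; "force" is the grip in N (left out, the last holds). Time passes only in rows, so rows that repeat a pose let the fingers close. It gives the time, the measured TCP pose, the force, the opening and the grip force at its end, in the units of the state.
- observe(): the state, without advancing time (a new reading comes with each control period).
- get_image(name): name is "scene" or "top" or "wrist"; returns the picture (420x560x3 uint8, red, green, blue); there is no depth.
- camera_params(name): a dict with "vertical_fov" (degrees; the focal length in pixels is half the picture's height over the tangent of half this angle, whatever the lens; pixels are square), "cx", "cy" (the principal point, pixels), "dist_coeffs" ([k1, k2, p1, p2, k3] as OpenCV has them; the pictures are not rectified), "T" (4x4, takes a point from camera to world coordinates). Camera axes: x right, y down, z forward; pixel columns grow to the right and rows downward; lengths in m; the calibration is good to about 2 mm. A picture is of the moment at which its call begins: read the wrist's pose just before it. camera_params takes no time and is no camera call; for the wrist camera it gives the pose at the moment of the call.
- sign_off(): hands the job in; it is judged then, once.
Trained networks look in the newest picture that a camera, given by its name, has taken for a name from the list of things; names that differ only in an ending like _2 or _b are one class to them, and where a whole thing is asked for, a point or a joint stands for the part that bears it (a point fixed in the world has none). Each returns a list of dicts, best first, with "p" (0 to 1); they miss things now and then, are a little off and sometimes report something else, mostly with a low value. They report only what shows in the picture. A call takes as long as a camera call.
- silhouettes(query, camera): "mask" (420x560 bool, what is visible of it) and "pixel" ([column, row] in pixels, amid what is visible of it).
The state is a dict: "clock": time; "joints": joint angles; "dq": joint speeds; "joint_efforts": joint torques, N m; "position": TCP position; "ee_rot": TCP orientation; "force": force on the tool from outside, world axes, zero at the start; "ft_torque": the same for the moment, N m; "width": opening from 0.0 (shut) to 1.0 (fully open); "gripper_force": force on a finger pad.
Only numpy, scipy, OpenCV 4.12 (cv2) and the standard library are available. Lean on these libraries where they do the work, as an engineer would, in place of code of your own. Each camera call takes 0.05 s, during which the arm holds its last target. There are 200 camera calls.

## Working session

There is one attempt and no reset: what is moved stays moved. The work goes in short steps, Python scripts to look and compute and a tool call to move; the robot and the scene stay as the last step left them, time stands still between calls to the robot, and variables do not carry over. Pictures are saved under pics/ and viewed, at most 10 in all, crops included, and the job is handed in when it is done.

Besides the shell and the picture viewer there is one more tool, called after "Request:" as name(argument=value, ...), one argument or row to a line, values as JSON. jog_arm: Moves the arm, as the interface text tells. Its arguments: {"type":"object","properties":{"motion":{"type":"array"},"force":{"type":"number"}},"required":["motion"]}

```bash
mkdir -p pics; cat > h.py <<'E'
import numpy as np, cv2
from cell import *
def K(n):
    p=camera_params(n); f=210/np.tan(np.radians(p['vertical_fov'])/2)
    return np.array([[f,0,p['cx']],[0,f,p['cy']],[0,0,1.]]),np.array(p['dist_coeffs'],float),np.array(p['T'])
def ray(n,px):
    k,d,T=K(n); u=cv2.undistortPoints(np.array(px,float).reshape(-1,1,2),k,d).reshape(-1,2)
    r=np.c_[u,np.ones(len(u))]@T[:3,:3].T
    return T[:3,3],r
def onz(n,px,z):
    o,r=ray(n,px); return o+r*((z-o[2])/r[:,2])[:,None]
def proj(n,P):
    k,d,T=K(n); Ti=np.linalg.inv(T)
    return cv2.projectPoints(np.array(P,float).reshape(-1,1,3),cv2.Rodrigues(Ti[:3,:3])[0],Ti[:3,3],k,d)[0].reshape(-1,2)
def save(n,f): cv2.imwrite('pics/'+f,get_image(n)[:,:,::-1])
E
python3 - <<'E'
from h import *
np.set_printoptions(precision=3,suppress=True)
im=[get_image(n) for n in("scene","top")]
for i,n in zip(im,("scene","top")):
    cv2.imwrite(f'pics/{n}0.png',i[:,:,::-1]); print(n,K(n)[2][:3])
    for q in("pipe_stub","clamp","end_stop","trip_bar","oil_can","spray_can","flux_tin","tape_measure","tee_a"):
        s=silhouettes(q,n)
        for a in s[:2]: print(q,round(a['p'],2),a['pixel'],a['mask'].sum(),onz(n,a['pixel'],0.017)[0])
s=observe();print(s['clock'],s['position'],s['ee_rot'],s['force'],grasp_offset if not callable(grasp_offset) else grasp_offset())
E
```

```text
scene [[-0.568 -0.638  0.52  -0.125]
 [-0.823  0.435 -0.366  0.517]
 [ 0.008 -0.636 -0.772  1.098]]
pipe_stub 0.8 [336.7, 211.8] 400 [ 0.519 -0.165  0.017]
pipe_stub 0.66 [249.7, 237.5] 1435 [0.59  0.122 0.017]
clamp 0.97 [249.8, 253.2] 2893 [0.54  0.153 0.017]
end_stop 0.49 [267.4, 257.7] 94 [0.497 0.118 0.017]
trip_bar 0.7 [256.5, 237.5] 150 [0.578 0.105 0.017]
oil_can 0.91 [360.3, 153.1] 574 [ 0.687 -0.412  0.017]
spray_can 0.98 [252.3, 170.1] 913 [ 0.833 -0.042  0.017]
spray_can 0.39 [388.4, 236.2] 497 [ 0.353 -0.233  0.017]
flux_tin 0.79 [242.5, 329.5] 768 [0.345 0.298 0.017]
flux_tin 0.65 [336.5, 216.4] 357 [ 0.505 -0.152  0.017]
tape_measure 0.78 [389.1, 239.0] 505 [ 0.344 -0.227  0.017]
tee_a 0.65 [159.4, 287.3] 379 [0.585 0.423 0.017]
tee_a 0.45 [272.8, 256.8] 52 [0.491 0.103 0.017]
top [[-0.016 -0.98   0.196  0.244]
 [-1.     0.015 -0.006  0.034]
 [ 0.003 -0.196 -0.981  1.658]]
pipe_stub 0.96 [331.8, 228.9] 477 [ 0.511 -0.155  0.017]
clamp 0.68 [241.3, 222.6] 2590 [0.536 0.133 0.017]
end_stop 0.42 [247.5, 243.6] 126 [0.468 0.113 0.017]
end_stop 0.29 [362.3, 280.9] 463 [ 0.344 -0.245  0.017]
trip_bar 0.73 [236.2, 211.9] 277 [0.571 0.149 0.017]
oil_can 0.77 [410.4, 170.6] 690 [ 0.7   -0.422  0.017]
spray_can 0.9 [287.6, 147.7] 591 [ 0.783 -0.02   0.017]
flux_tin 0.25 [284.3, 145.7] 615 [ 0.79  -0.009  0.017]
tape_measure 0.88 [361.7, 280.5] 464 [ 0.345 -0.243  0.017]
tape_measure 0.29 [331.3, 226.7] 467 [ 0.518 -0.153  0.017]
tee_a 0.64 [153.9, 211.6] 231 [0.576 0.414 0.017]
1.0 [ 0.23  -0.581  0.227] [ 3.086  0.588 -0.   ] [-0.285 -0.657 -0.661] 0.0188
```

```bash
python3 - <<'E'
import cv2
import numpy as np
a=cv2.imread('pics/scene0.png');b=cv2.imread('pics/top0.png')
cv2.imwrite('pics/s1.png',cv2.resize(a[180:310,190:420],(800,452),interpolation=cv2.INTER_CUBIC))
cv2.imwrite('pics/t1.png',cv2.resize(b[120:300,140:380],(800,600),interpolation=cv2.INTER_CUBIC))
E
```

```text
(no output)
```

View pics/s1.png

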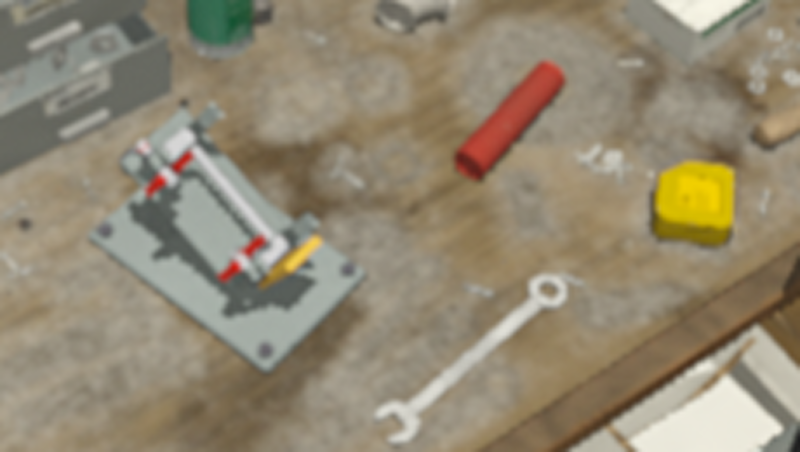

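View pics/t1.png

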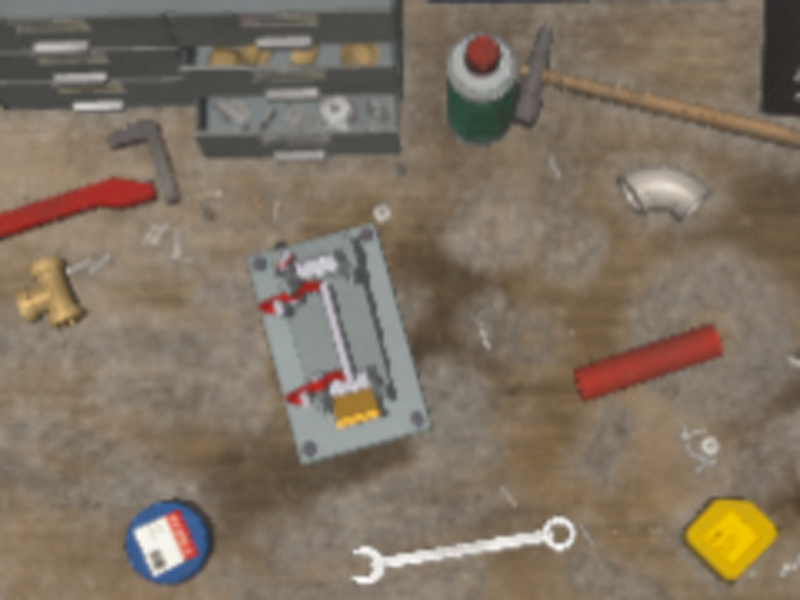

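The top view shows the pipe at crop (648,362), lying roughly along world y. The clamp plate corners are at crop (248,257), (372,225), (430,425) and (303,463), with the brass stop at the near end at (356,405). Next I'll turn these into metric poses.

```bash
python3 - <<'E'
from h import *
np.set_printoptions(precision=4,suppress=True)
c=np.array([[248,257],[372,225],[430,425],[303,463]])/3.3333+[140,120]
P=onz('top',c,0.012);print(P,P.mean(0));
print([np.linalg.norm(P[i]-P[i-1]) for i in range(4)])
x=P[0]+P[1]-P[2]-P[3]; print('yaw',np.degrees(np.arctan2(x[1],x[0])))
x=P[0]+P[3]-P[1]-P[2]; print('yaw y',np.degrees(np.arctan2(x[1],x[0]))-90)
c=np.array([[300.,418],[258,370],[0,0]])
cs=np.array([[90,235],[265,370],[368,270]])*(230/800)+[190,180]
print('scene corners',onz('scene',cs,0.012))
e=np.array([[581,384],[716,341]])/3.3333+[140,120]
E_=onz('top',e,0.02);print(E_,E_.mean(0),E_[0]-E_[1])
e=np.array([[472,160],[550,75]])*(230/800)+[190,180]
E_=onz('scene',e,0.017);print(E_,E_.mean(0),E_[0]-E_[1])
from scipy.spatial.transform import Rotation as R
print(R.from_rotvec(observe()['ee_rot']).as_matrix(), K('wrist')[2],K('wrist')[0])
E
```

```text
[[0.6213 0.2194 0.012 ]
 [0.6512 0.0992 0.012 ]
 [0.4554 0.0456 0.012 ]
 [0.4209 0.1661 0.012 ]] [0.5372 0.1326 0.012 ]
[np.float64(0.20734783417613575), np.float64(0.12388869635406925), np.float64(0.20302479894912184), np.float64(0.125330790844162)]
yaw 15.07943601696165
yaw y 14.948149133769334
scene corners [[0.6183 0.2245 0.012 ]
 [0.4203 0.1737 0.012 ]
 [0.4524 0.0468 0.012 ]]
[[ 0.4911 -0.0981  0.02  ]
 [ 0.5304 -0.2286  0.02  ]] [ 0.5107 -0.1634  0.02  ] [-0.0393  0.1306  0.    ]
[[ 0.4935 -0.0988  0.017 ]
 [ 0.5324 -0.2236  0.017 ]] [ 0.513  -0.1612  0.017 ] [-0.0389  0.1247  0.    ]
[[ 0.9299  0.3679 -0.    ]
 [ 0.3679 -0.9299 -0.    ]
 [-0.      0.     -1.    ]] [[ 0.3681 -0.8906 -0.267   0.3013]
 [-0.9298 -0.3531 -0.1041 -0.5533]
 [-0.0016  0.2866 -0.958   0.386 ]
 [ 0.      0.      0.      1.    ]] [[335.9682   0.     275.9847]
 [  0.     335.9682 214.683 ]
 [  0.       0.       1.    ]]
```

```bash
cat >> h.py <<'E'
from scipy.spatial.transform import Rotation as R
np.set_printoptions(precision=4,suppress=True)
def tool(ya,tilt=0,caz=0):
    """tool rotation: z down tilted by tilt towards azimuth caz, y at azimuth ya (deg)"""
    y=np.array([np.cos(np.radians(ya)),np.sin(np.radians(ya)),0]); z0=np.array([0,0,-1.])
    Rm=np.c_[np.cross(y,z0),y,z0]
    a=np.radians(caz); ax=np.array([np.sin(a),-np.cos(a),0])*np.radians(tilt) # tips -z towards caz
    return R.from_rotvec(ax)*R.from_matrix(Rm)
def go(p,Rt,frm=None):
    s=observe(); p0,R0=frm or (np.array(s['position']),R.from_rotvec(s['ee_rot']))
    d=R0.inv().apply(np.array(p)-p0); w=(R0.inv()*Rt).as_rotvec()
    print('t',s['clock'],'row',np.r_[d,w].round(4),'dist',np.linalg.norm(d),'deg',np.degrees(np.linalg.norm(w)))
E
python3 - <<'E'
from h import *
print(tool(105,30,15).as_matrix()) 
go([.55,.07,.22],tool(16.5))
E
```

```text
[[-0.8365 -0.2588  0.483 ]
 [-0.2241  0.9659  0.1294]
 [-0.5    -0.     -0.866 ]]
t 1.0 row [ 0.5372 -0.4878  0.0067 -0.      0.     -1.482 ] dist 0.7256091650412728 deg 84.91325619477786
```

Request:
jog_arm(
  motion=[
    [[0.04,-0.01,0,0,0,-0.12,-1],[0.08,-0.02,0,0,0,-0.24,-1],[0.12,-0.04,0,0,0,-0.36,-1],[0.155,-0.06,0,0,0,-0.48,-1],[0.19,-0.08,0,0,0,-0.6,-1],[0.22,-0.105,0,0,0,-0.72,-1],[0.25,-0.13,0,0,0,-0.84,-1],[0.28,-0.16,0,0,0,-0.96,-1],[0.31,-0.19,0,0,0,-1.08,-1],[0.335,-0.22,0,0,0,-1.2,-1]],
  ],
)

```text
clock: 1.83
position: [0.4615, -0.2514, 0.227]
ee_rot: [2.207, 2.234, 0.001]
force: [1.3, -0.1, 0.7]
width: 1.0
gripper_force: 0.0
```

```bash
python3 - <<'E'
from h import *
go([.55,.07,.22],tool(16.5)); print(observe()['joints'],observe()['position'])
E
```

```text
t 1.8333 row [ 0.3203  0.0923  0.007   0.0009  0.0005 -0.2759] dist 0.33344760723830336 deg 15.808969130126625
[ 0.6913  0.3035 -0.3742  1.7903  0.1249  1.0699  0.2847] [ 0.4615 -0.2514  0.227 ]
```

Request:
jog_arm(
  motion=[
    [[0.04,0.01,0.0,0,0,-0.1,-1],[0.08,0.02,0,0,0,-0.2,-1],[0.12,0.03,0,0,0,-0.275,-1],[0.16,0.04,0,0,0,-0.275,-1],[0.2,0.055,0,0,0,-0.275,-1],[0.24,0.07,0,0,0,-0.275,-1],[0.28,0.08,0,0,0,-0.275,-1],[0.32,0.09,0,0,0,-0.275,-1],[0.32,0.09,0,0,0,-0.275,-1],[0.32,0.09,0,0,0,-0.275,-1]],
  ],
)

```text
clock: 2.67
position: [0.5487, 0.0708, 0.2268]
ee_rot: [-1.881, -2.515, -0.002]
force: [-0.6, -1.5, -0.9]
width: 0.998
gripper_force: 0.0
```

```bash
python3 - <<'E'
from h import *
T=K('wrist')[2]; im=get_image('wrist'); np.save('Tw1.npy',T); cv2.imwrite('pics/w1.png',im[:,:,::-1])
s=observe();print(s['clock'],s['joints'],s['position']);print(T)
for q in('end_stop','trip_bar','jaw_pin'):
    for a in silhouettes(q,'wrist')[:2]: print(q,a['p'],a['pixel'],a['mask'].sum())
E
```

```text
2.7167 [ 0.1856  0.3756 -0.5442  1.7168  0.2137  1.1089 -0.1403] [0.5486 0.0681 0.2266]
[[ 0.9591  0.2712  0.0808  0.526 ]
 [ 0.283  -0.9197 -0.2721  0.1443]
 [ 0.0005  0.2839 -0.9589  0.3861]
 [ 0.      0.      0.      1.    ]]
end_stop 0.95 [203.0, 128.1] 2077
trip_bar 0.67 [318.2, 75.2] 3298
jaw_pin 0.65 [294.2, 124.0] 18430
jaw_pin 0.18 [201.3, 125.3] 2077
```

View pics/w1.png

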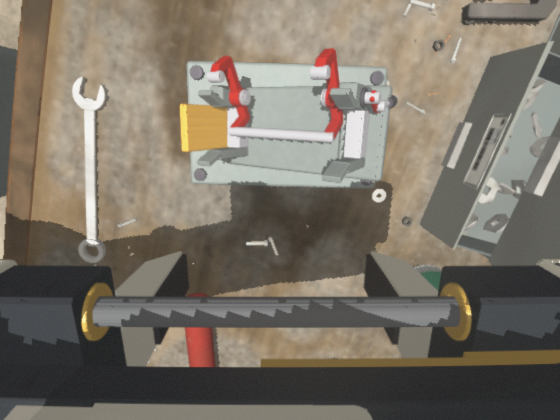

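The wrist view shows the whole clamp: plate corners near (187,62), (389,68), (385,188) and (192,184). The brass stop is at (203,128) and the trip bar runs from (230,131) to (333,136). Next, an enlarged crop.

```bash
python3 - <<'E'
import cv2
a=cv2.imread('pics/w1.png')
cv2.imwrite('pics/w1c.png',cv2.resize(a[45:195,180:400],(792,540),interpolation=cv2.INTER_CUBIC))
E
```

```text
(no output)
```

View pics/w1c.png

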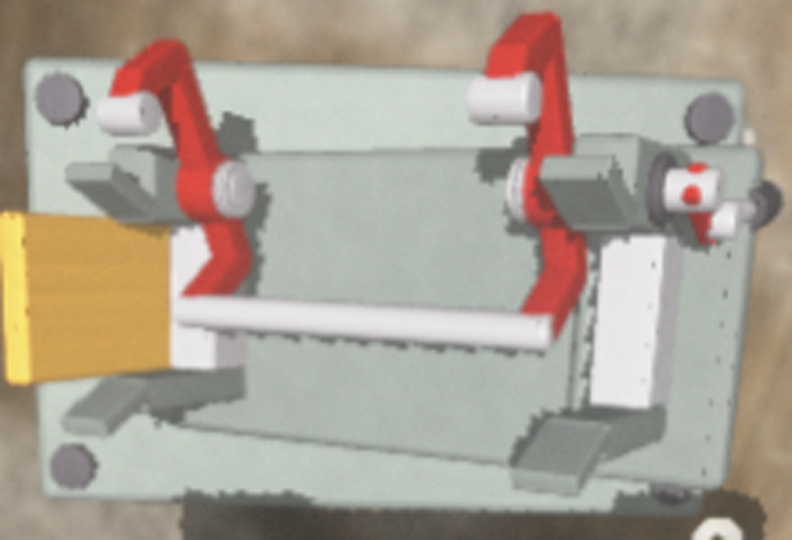

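```bash
cat > fit.py <<'E'
from h import *
from scipy.optimize import least_squares
Tw=np.load('Tw1.npy')
def projT(n,T,P):
    k,d,_=K(n); Ti=np.linalg.inv(T)
    return cv2.projectPoints(np.array(P,float).reshape(-1,1,3),cv2.Rodrigues(Ti[:3,:3])[0],Ti[:3,3],k,d)[0].reshape(-1,2)
c2=lambda c:(np.array(c,float)+.5)/3.6-.5+[180,45]
corn=np.array([[-105,65],[105,65],[105,-65],[-105,-65]])/1000
wc=c2([[27,62],[744,82],[722,512],[45,497]])
wst=c2([[25,213],[27,382]]); sto=np.array([[-70,20,33],[-70,-20,33]])/1000
wpad=c2([[600,322],[663,322]]); pad=np.array([[52,0,-17],[66,0,-17]])/1000
wbar=c2([[180,308],[549,332]]); bar=np.array([[-49,0,0],[49,0,0]])/1000
tc=np.array([[248,257],[372,225],[430,425],[303,463]])/3.3333+[140,120]
ti=[0,1,2,3]
sc=np.array([[90,235],[265,370],[368,270]])*(230/800)+[190,180]
def frames(p):
    Rc=R.from_euler('z',p[2]); o=np.array([p[0],p[1],0]); Rs=Rc*R.from_euler('y',-30,degrees=True)
    so=o+Rc.apply([p[3],p[5],p[4]]); return Rc,o,Rs,so
def res(p,full=False):
    Rc,o,Rs,so=frames(p)
    pc=o+Rc.apply(np.c_[corn,np.full(4,.012)])
    S=lambda q: so+Rs.apply(q)
    b=bar+[0,p[6],0]
    parts=dict(wc=projT('wrist',Tw,pc)-wc,st=projT('wrist',Tw,S(sto))-wst,pad=.5*(projT('wrist',Tw,S(pad))-wpad),bar=projT('wrist',Tw,S(b))-wbar,
     top=proj('top',pc)-tc,sc=proj('scene',pc[[0,3,2]])-sc)
    if full:
        for k,v in parts.items(): print(k,v.round(1).tolist())
    return np.r_[np.concatenate([v.ravel() for v in parts.values()]),(p[5])*500,0]
if __name__=='__main__':
    r=least_squares(res,[.537,.133,.26,0,.1,0,0],x_scale=.01,loss='soft_l1'); res(r.x,True)
    p=r.x; print(p,np.degrees(p[2])); print('seat',frames(p)[3]); np.save('fit.npy',p)
    Rc,o,Rs,so=frames(p)
    a=cv2.imread('pics/w1c.png')
    def dr(q,col):
        u=projT('wrist',Tw,so+Rs.apply(np.array(q)/1000.)); u=((u-[180,45]+.5)*3.6-.5).round().astype(int); cv2.polylines(a,[u.reshape(-1,1,2)],True,col,1)
    for s in(-1,1):
        for t in(-1,1): dr([[s*52,t*18.5,-17],[s*66,t*18.5,-17],[s*66,t*18.5,26],[s*52,t*18.5,26]],(255,0,255))
    dr([[-70,20,33],[-70,-20,33],[-70,-20,-17],[-70,20,-17]],(255,0,0)); dr([[-70,20,33],[-78,20,33],[-78,-20,33],[-70,-20,33]],(0,255,0))
    cv2.imwrite('pics/w1o.png',a)
E
python3 fit.py
```

```text
wc [[0.5, -2.9], [4.4, -0.5], [-3.9, 2.7], [-0.5, 0.4]]
st [[-0.7, -1.0], [0.4, 0.4]]
pad [[-1.1, -0.0], [-1.3, 0.5]]
bar [[0.6, -0.0], [0.7, 0.1]]
top [[14.4, 61.2], [-38.9, 8.1], [-17.4, -62.3], [37.7, -11.4]]
sc [[50.1, 38.0], [29.0, -29.4], [-51.6, -36.8]]
[ 0.5409  0.1359  0.2516 -0.0106  0.0987 -0.0004 -0.0019] 14.413843922158506
seat [0.5307 0.1329 0.0987]
```

View pics/w1o.png

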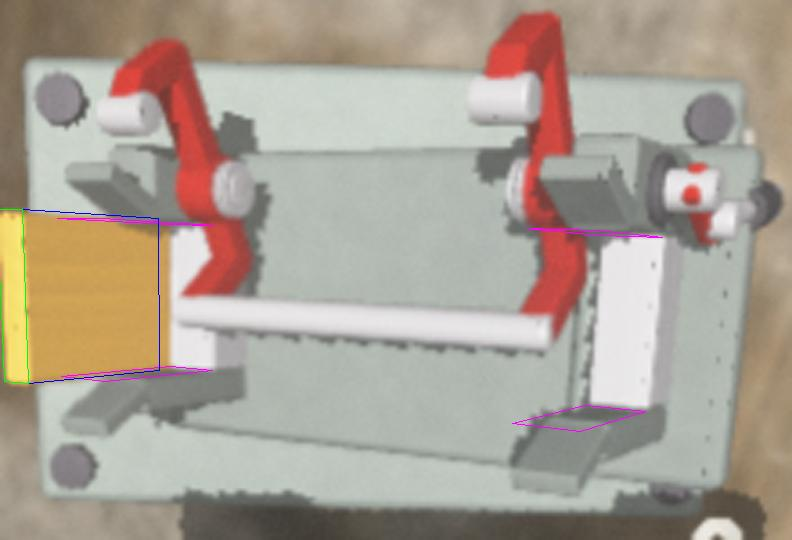

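```bash
sed -i 's/proj(.top.,pc)-tc/proj("top",pc[[1,2,3,0]])-tc/; s/pc\[\[0,3,2\]\]/pc[[1,0,3]]/' fit.py; python3 fit.py
```

```text
wc [[-0.9, -1.4], [2.9, -1.0], [-4.2, 2.3], [-0.8, 1.7]]
st [[-1.0, -0.4], [0.5, 1.0]]
pad [[-1.1, -0.5], [-1.3, -0.0]]
bar [[0.5, 0.5], [0.7, -0.4]]
top [[-1.7, -1.0], [-0.1, -2.1], [0.1, 0.0], [-1.5, -0.3]]
sc [[-1.2, -1.4], [0.5, -0.9], [-0.2, -0.9]]
[ 0.54    0.1352  0.2605 -0.0097  0.0988  0.0004 -0.0022] 14.926497341339385
seat [0.5306 0.1331 0.0988]
```

View pics/w1o.png

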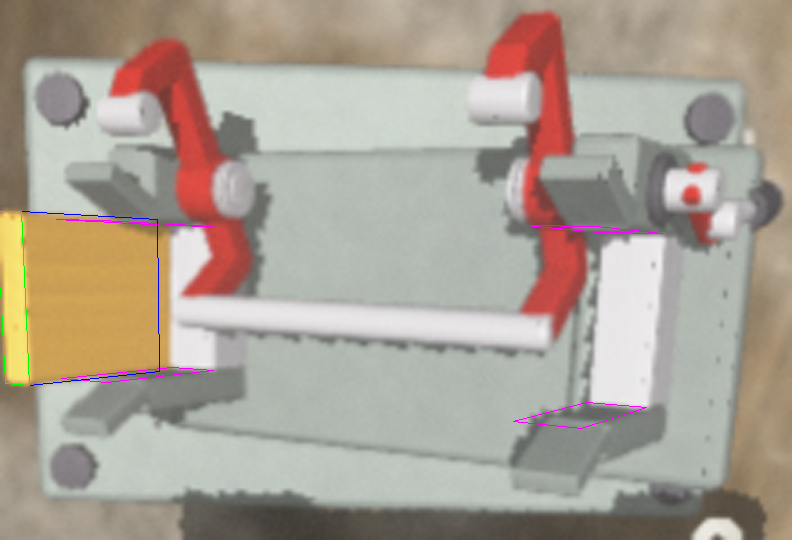

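```bash
sed -i 's/\[722,512\]/[708,512]/' fit.py; sed -i 's/k,d,_=K(n); Ti=np.linalg.inv(T)$/k,d,_=K(n); k=k.copy(); k[[0,1],[0,1]]*=FS[0]; T=T.copy(); T[:3,3]+=FS[1:4]; T[:3,:3]=R.from_rotvec(FS[4:7]).as_matrix()@T[:3,:3]; Ti=np.linalg.inv(T)/; s/^Tw=/FS=np.r_[1,np.zeros(6)]\nTw=/; s/    Rc,o,Rs,so=frames(p)\n    pc/X/' fit.py
python3 - <<'E'
import fit; from fit import *
def r2(q,full=False):
    fit.FS[0]=q[7]; fit.FS[1:]=q[8:14]
    return np.r_[res(q[:7],full),(q[8:11])/.002,q[11:14]/.005,(q[7]-1)/W]
for W in(1e-5,.02):
    r=least_squares(r2,[.54,.135,.26,-.01,.1,0,0,1]+[0]*6,x_scale=.01,loss='soft_l1'); print(W,r.cost,r.x); r2(r.x,True); print(frames(r.x)[3],np.degrees(r.x[2]))
print(K('wrist')[1])
E
```

```text
1e-05 11.514450331332435 [ 0.5377  0.1348  0.2602 -0.009   0.104   0.0002 -0.0022  1.     -0.0009
 -0.0002  0.0049 -0.0006  0.0025 -0.0005]
wc [[-0.1, -0.8], [1.2, -0.6], [-1.8, 1.3], [-0.1, 0.7]]
st [[-1.0, -0.4], [0.5, 1.0]]
pad [[-1.1, -0.5], [-1.2, -0.0]]
bar [[0.6, 0.5], [0.7, -0.4]]
top [[-1.6, -0.3], [0.1, -1.4], [0.2, 0.7], [-1.4, 0.5]]
sc [[-0.7, -0.9], [1.1, -0.3], [0.4, -0.4]]
[0.5289 0.1326 0.104 ] 14.90915682796397
0.02 10.199485111569215 [ 0.5376  0.1351  0.26   -0.0089  0.1042  0.0001 -0.0022  0.9839 -0.0007
 -0.0008  0.0009 -0.0022  0.0019 -0.0005]
wc [[0.0, -0.6], [0.5, -0.4], [-2.5, 1.1], [0.1, 0.4]]
st [[-1.1, -0.5], [0.5, 1.0]]
pad [[-1.1, -0.5], [-1.2, -0.1]]
bar [[0.6, 0.6], [0.7, -0.4]]
top [[-1.7, -0.3], [-0.0, -1.4], [0.1, 0.8], [-1.5, 0.5]]
sc [[-0.8, -0.8], [1.0, -0.3], [0.3, -0.3]]
[0.529  0.1328 0.1042] 14.896675461207407
[-0.0317  0.      0.      0.      0.    ]
```

```bash
python3 - <<'E'
from h import *
go([.532,-.23,.16],tool(16.8))
E
```

```text
t 2.8667 row [-0.2793 -0.097   0.0669 -0.0005  0.0008 -0.0148] dist 0.3031598892572163 deg 0.8474744226258117
```

Request:
jog_arm(
  motion=[
    [[-0.04,-0.01,0,0,0,-0.015,-1],[-0.08,-0.025,0,0,0,-0.015,-1],[-0.115,-0.04,0.01,0,0,-0.015,-1],[-0.15,-0.05,0.02,0,0,-0.015,-1],[-0.185,-0.065,0.03,0,0,-0.015,-1],[-0.22,-0.075,0.045,0,0,-0.015,-1],[-0.25,-0.088,0.058,0,0,-0.015,-1],[-0.28,-0.097,0.067,0,0,-0.015,-1],[-0.28,-0.097,0.067,0,0,-0.015,-1],[-0.28,-0.097,0.067,0,0,-0.015,-1]],
  ],
)

```text
clock: 3.7
position: [0.5311, -0.2328, 0.1589]
ee_rot: [-1.878, -2.517, 0.002]
force: [-0.3, -0.0, 0.1]
width: 0.999
gripper_force: 0.0
```

```bash
python3 - <<'E'
from h import *
get_image('wrist'); get_image('wrist')
T=K('wrist')[2]; im=get_image('wrist'); np.save('Tw2.npy',T); cv2.imwrite('pics/w2.png',im[:,:,::-1])
s=observe();print(s['clock'],s['position'],s['ee_rot'],s['dq'])
a=silhouettes('pipe_stub','wrist')[0]; m=a['mask'].astype(np.uint8); print(a['p'],a['pixel'],m.sum())
h=cv2.cvtColor(im,cv2.COLOR_RGB2HSV); r=(((h[...,0]<8)|(h[...,0]>172))&(h[...,1]>120)).astype(np.uint8)
r&=cv2.dilate(m,np.ones((9,9)))
for M in(m,r):
    box=cv2.boxPoints(cv2.minAreaRect(cv2.findNonZero(M))); P=onz('wrist',box,.017); print(box.tolist()); print(P,P.mean(0),[np.linalg.norm(P[i]-P[i-1]) for i in range(4)]);
    d=max([P[1]-P[0],P[2]-P[1]],key=np.linalg.norm); print('ang',np.degrees(np.arctan2(d[1],d[0])))
E
```

```text
3.85 [ 0.5331 -0.2283  0.1602] [1.8693 2.5245 0.0009] [-0.0157 -0.004  -0.0077 -0.0004  0.0011  0.002   0.001 ]
0.87 [276.9, 117.3] 6693
[[257.0, 28.0], [297.0, 28.0], [297.0, 204.0], [257.0, 204.0]]
[[ 0.4752 -0.0935  0.017 ]
 [ 0.5063 -0.0839  0.017 ]
 [ 0.552  -0.2248  0.017 ]
 [ 0.5164 -0.2357  0.017 ]] [ 0.5125 -0.1595  0.017 ] [np.float64(0.14804121054512762), np.float64(0.032531273858724875), np.float64(0.14806178176596949), np.float64(0.037236727943426154)]
ang -72.01400814853383
[[257.0, 28.0], [297.0, 28.0], [297.0, 204.0], [257.0, 204.0]]
[[ 0.4752 -0.0935  0.017 ]
 [ 0.5063 -0.0839  0.017 ]
 [ 0.552  -0.2248  0.017 ]
 [ 0.5164 -0.2357  0.017 ]] [ 0.5125 -0.1595  0.017 ] [np.float64(0.14804121054512762), np.float64(0.032531273858724875), np.float64(0.14806178176596949), np.float64(0.037236727943426154)]
ang -72.01400814853383
```

View pics/w2.png

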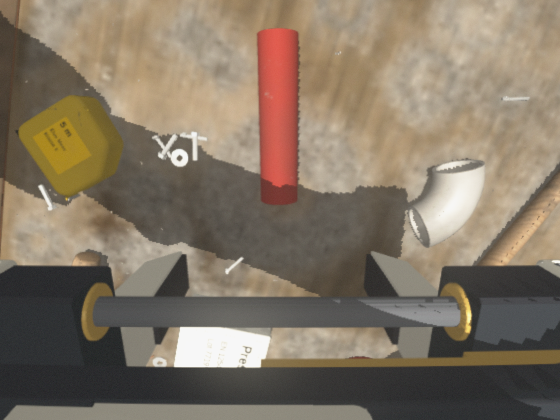

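The wrist view shows the pipe upright in the image, from (277,29) to (280,204), clear of everything. Next I'll compute its centreline.

```bash
python3 - <<'E'
from h import *
im=cv2.imread('pics/w2.png'); h=cv2.cvtColor(im,cv2.COLOR_BGR2HSV)
r=((h[...,0]<8)|(h[...,0]>172))&(h[...,1]>120); r[:, :240]=0; r[:,320:]=0; r[230:]=0
rows=range(36,198,3); mid=[]
for y in rows: x=np.nonzero(r[y])[0]; mid.append([(x.min()+x.max())/2,y])
P=onz('wrist',mid,.017); c=P.mean(0); d=np.linalg.svd(P-c)[2][0]; print(c,'ang',np.degrees(np.arctan2(d[1],d[0])))
E_=onz('wrist',[[277.5,28.],[280,204.5]],.034); print(E_,E_.mean(0),np.linalg.norm(E_[0]-E_[1]))
w=np.nonzero(r[110])[0]; q=onz('wrist',[[w.min()-.5,110],[w.max()+.5,110]],.02); print(np.linalg.norm(q[0]-q[1]))
go([.5125,-.1605,.09],tool(17.3))
go([.5125,-.1605,.003],tool(17.3))
E
```

```text
[ 0.5122 -0.1555  0.017 ] ang -72.34804159288873
[[ 0.4922 -0.0923  0.034 ]
 [ 0.5355 -0.2256  0.034 ]] [ 0.5138 -0.1589  0.034 ] 0.14017581598682644
0.033299208546755055
t 3.9 row [ 0.0705 -0.0002  0.0703  0.0008  0.0001 -0.005 ] dist 0.09956566067891909 deg 0.2895411411514705
t 3.9 row [ 0.0705 -0.0003  0.1573  0.0008  0.0001 -0.005 ] dist 0.17237697491229736 deg 0.2895411411514705
```

```bash
python3 - <<'E'
from h import *
go([.5133,-.159,.08],tool(17.65))
go([.5133,-.159,.004],tool(17.65))
E
```

```text
t 3.9 row [ 0.0717  0.001   0.0803  0.0008  0.0001 -0.0111] dist 0.10766163761626582 deg 0.6374572047687611
t 3.9 row [ 0.0717  0.0009  0.1563  0.0008  0.0001 -0.0111] dist 0.1719651631167382 deg 0.6374572047687611
```

Request:
jog_arm(
  motion=[
    [[0.03,0.001,0.02,0,0,-0.011,-1],[0.06,0.001,0.04,0,0,-0.011,-1],[0.072,0.001,0.06,0,0,-0.011,-1],[0.072,0.001,0.09,0,0,-0.011,-1],[0.072,0.001,0.12,0,0,-0.011,-1],[0.072,0.001,0.145,0,0,-0.011,-1],[0.072,0.001,0.156,0,0,-0.011,-1],[0.072,0.001,0.156,0,0,-0.011,-1],[0.072,0.001,0.156,0,0,-0.011,-0.6],[0.072,0.001,0.156,0,0,-0.011,0.0]],
  ],
  force=15,
)

```text
clock: 4.73
position: [0.5141, -0.1595, 0.0052]
ee_rot: [1.854, 2.534, 0.001]
force: [-0.8, -0.7, -0.3]
width: 0.903
gripper_force: 0.0
```

Request:
jog_arm(
  motion=[
    [[0,0,0,0,0,0,0.4],[0,0,0,0,0,0,1],[0,0,0,0,0,0,1],[0,0,0,0,0,0,1],[0,0,0,0,0,0,1]],
  ],
  force=50,
)

```text
clock: 5.15
position: [0.5131, -0.1597, 0.004]
ee_rot: [1.856, 2.534, 0.0]
force: [0.2, 0.6, -0.5]
width: 0.542
gripper_force: 0.0
```

```bash
python3 - <<'E'
from h import *
go([.5133,-.159,.004],tool(17.65)); print(observe())
E
```

```text
t 5.15 row [ 0.0006  0.0004  0.      0.0004  0.0003 -0.0012] dist 0.0007410411973866063 deg 0.07672499425508751
{'clock': 5.15, 'joints': array([ 0.473 ,  0.6174, -0.3739,  1.974 ,  0.3746,  0.6166,  0.1598]), 'dq': array([-0.0022,  0.0047, -0.0017,  0.0018, -0.0002, -0.0001, -0.0004]), 'joint_efforts': array([  0.0139, -65.5104,  -5.9692, -18.7143,  -0.0352,   0.0509,
         0.0019]), 'position': array([ 0.5131, -0.1597,  0.004 ]), 'ee_rot': array([1.8556, 2.5344, 0.0002]), 'force': array([ 0.2282,  0.5751, -0.5463]), 'ft_torque': array([-0.0094, -0.0979, -0.0286]), 'gripper_force': 0.0, 'width': 0.5415960778426814}
```

Request:
jog_arm(
  motion=[
    [[0,0,0,0,0,0,1],[0,0,0,0,0,0,1],[0,0,0,0,0,0,1],[0,0,0,0,0,0,1],[0,0,0,0,0,0,1],[0,0,0,0,0,0,1]],
  ],
  force=50,
)

```text
clock: 5.65
position: [0.5131, -0.1596, 0.0037]
ee_rot: [1.856, 2.535, -0.0]
force: [0.8, -0.2, 1.0]
width: 0.361
gripper_force: 50.0
```

```bash
python3 - <<'E'
from h import *
s=observe();print(s['force'],s['width']*92,s['gripper_force'])
p=s['position']; go(p+[0,0,.19],tool(17.65)) 
E
```

```text
[ 0.8445 -0.2437  0.9594] 33.18991110205824 50.000075697898865
t 5.65 row [-0.      0.     -0.19    0.      0.0001 -0.0012] dist 0.18999999999999997 deg 0.0669051327857209
```

Request:
jog_arm(
  motion=[
    [[0,0,-0.02,0,0,0,1],[0,0,-0.05,0,0,0,1],[0,0,-0.09,0,0,0,1],[0,0,-0.13,0,0,0,1],[0,0,-0.17,0,0,0,1],[0,0,-0.2,0,0,0,1],[0,0,-0.22,0,0,0,1],[0,0,-0.22,0,0,0,1]],
  ],
)

```text
clock: 6.32
position: [0.5151, -0.1598, 0.2281]
ee_rot: [1.852, 2.53, 0.003]
force: [0.9, -0.7, -1.3]
width: 0.361
gripper_force: 50.0
```

```bash
cat >> h.py <<'E'
SEAT=np.array([.5295,.1328,.102]); YAW=14.92; ZC=.0133
def place(a,b,c):
    Rs=R.from_euler('z',YAW,degrees=True)*R.from_euler('y',-30,degrees=True)
    return SEAT+Rs.apply([a,b,c-ZC]), tool(90+YAW,30,YAW)
def where():
    s=observe(); Rs=R.from_euler('z',YAW,degrees=True)*R.from_euler('y',-30,degrees=True)
    Rt=R.from_rotvec(s['ee_rot']); c=np.array(s['position'])-ZC*Rt.apply([0,0,1])
    print('t',s['clock'],'centre in seat mm',(Rs.inv().apply(c-SEAT)*1e3).round(1),'F seat',Rs.inv().apply(s['force']).round(1),'w',s['width'],'rot err',(tool(90+YAW,30,YAW).inv()*Rt).as_rotvec().round(4))
E
python3 - <<'E'
from h import *
print(place(.02,0,.1)); go(*place(.02,0,.1)); print(observe()['force'],observe()['width'])
E
```

```text
(array([0.5043, 0.1261, 0.1871]), Rotation.from_matrix(array([[-0.8368, -0.2575,  0.4831],
                            [-0.223 ,  0.9663,  0.1287],
                            [-0.5   ,  0.    , -0.866 ]])))
t 6.3167 row [ 0.2759  0.0759  0.0404 -0.3968 -0.4099 -1.4864] dist 0.28903325151170767 deg 91.2191782988681
[ 0.8813 -0.6538 -1.2537] 0.361384245533667
```

Request:
jog_arm(
  motion=[
    [[0.02,0.0055,0,-0.0284,-0.0293,-0.106,1],[0.04,0.011,0,-0.0567,-0.0586,-0.212,1],[0.06,0.0165,0,-0.085,-0.0878,-0.3185,1],[0.08,0.022,0,-0.1134,-0.117,-0.4247,1],[0.1,0.027,0,-0.142,-0.1464,-0.531,1],[0.12,0.032,0,-0.17,-0.1757,-0.637,1],[0.14,0.038,0,-0.1984,-0.205,-0.743,1],[0.16,0.044,0,-0.2267,-0.234,-0.849,1],[0.18,0.049,0,-0.255,-0.2635,-0.9555,1],[0.2,0.054,0,-0.2834,-0.2928,-1.0617,1]],
  ],
)

```text
clock: 7.15
position: [0.5027, 0.0485, 0.2224]
ee_rot: [0.25, 2.745, 0.074]
force: [0.5, 0.4, -2.6]
width: 0.365
gripper_force: 50.0
```

```bash
python3 - <<'E'
from h import *
go(*place(.02,0,.1)); s=observe(); print(s['position'],s['joints'],s['width'])
E
```

```text
t 7.15 row [ 0.0258  0.0735  0.0347 -0.1097 -0.1244 -0.4201] dist 0.08531152752610445 deg 25.87769690757249
[0.5027 0.0485 0.2224] [ 0.4942  0.1165 -0.7973  2.1432  0.3284  0.5606  0.8574] 0.3646360239070023
```

Request:
jog_arm(
  motion=[
    [[0.006,0.018,0.005,-0.0274,-0.031,-0.105,1],[0.012,0.036,0.012,-0.055,-0.062,-0.21,1],[0.019,0.055,0.022,-0.082,-0.093,-0.315,1],[0.026,0.0735,0.032,-0.1097,-0.1244,-0.42,1],[0.026,0.0735,0.035,-0.1097,-0.1244,-0.42,1],[0.026,0.0735,0.035,-0.1097,-0.1244,-0.42,1],[0.026,0.0735,0.035,-0.1097,-0.1244,-0.42,1]],
  ],
)

```text
clock: 7.73
position: [0.5056, 0.1245, 0.1874]
ee_rot: [-0.329, 2.602, 0.09]
force: [0.7, -0.3, -2.0]
width: 0.363
gripper_force: 50.0
```

```bash
python3 - <<'E'
from h import *
get_image('wrist');get_image('wrist')
where(); go(*place(.012,0,.05)); T=K('wrist')[2]; np.save('Tw3.npy',T); save('wrist','w3.png'); save('scene','s3.png'); save('top','t3.png'); print(observe()['joints'])
E
```

```text
t 7.8333 centre in seat mm [ 22.   -2.2 100.3] F seat [-0.8 -0.3 -1.9] w 0.3636127505058781 rot err [ 0.0031 -0.0004  0.0082]
t 7.8333 row [ 0.01    0.0023  0.0503 -0.0031  0.0004 -0.0082] dist 0.05129660315288071 deg 0.5033368925210545
[ 0.3117  0.1558 -0.7579  2.2815  0.7068  0.288   0.775 ]
```

View pics/w3.png

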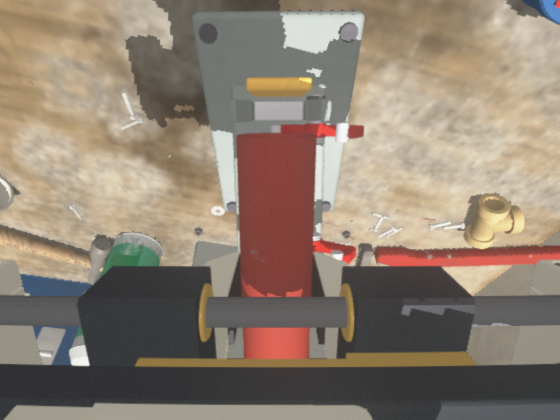

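The wrist view has the pipe above the cradle: its lower end spans (238–314, 135) and the brass stop spans (247–312, 78–95). I'll check the lateral alignment in numbers.

```bash
cat > chk.py <<'E'
from h import *
import sys
im=cv2.imread(sys.argv[1]); h=cv2.cvtColor(im,cv2.COLOR_BGR2HSV)
br=((h[...,0]>10)&(h[...,0]<30)&(h[...,1]>150)&(h[...,2]>90)); br[:60]=0; br[200:]=0; br[:,:225]=0; br[:,335:]=0
n,l,st,ce=cv2.connectedComponentsWithStats(br.astype(np.uint8)); i=1+np.argmax(st[1:,4]); print('brass',st[i])
for y in range(st[i][1],st[i][1]+st[i][3],2): x=np.nonzero(l[y]==i)[0]; print(y,x.min(),x.max(),(x.min()+x.max())/2, im[y,280,::-1])
rd=((h[...,0]<8)|(h[...,0]>172))&(h[...,1]>120)
for y in range(125,265,15):
    x=280
    if rd[y,x]:
        a=x
        while rd[y,a-1]:a-=1
        b=x
        while rd[y,b+1]:b+=1
        print('pipe',y,a,b,(a+b)/2)
Rs=R.from_euler('z',YAW,degrees=True)*R.from_euler('y',-30,degrees=True)
print('pred stop',proj('wrist',SEAT+Rs.apply(np.array([[-70,20,33],[-70,-20,33],[-78,20,33],[-78,-20,33],[-70,0,33]])/1e3)))
s=observe();Rt=R.from_rotvec(s['ee_rot']); c=np.array(s['position'])-ZC*Rt.apply([0,0,1])
print('pred pipe lower end',proj('wrist',c+Rt.apply(np.array([[70,17,0],[70,-17,0],[70,0,0],[0,0,0],[20,0,0]])/1e3)))
E
python3 chk.py pics/w3.png
```

```text
brass [249  80   1   1   1]
80 249 249 249.0 [211 166  90]
pipe 140 238 314 276.0
pipe 155 238 313 275.5
pipe 170 239 313 276.0
pipe 185 239 312 275.5
pipe 200 240 312 276.0
pipe 215 240 312 276.0
pipe 230 240 311 275.5
pipe 245 241 343 292.0
pipe 260 264 311 287.5
pred stop [[312.3435  88.8962]
 [245.5895  89.4588]
 [312.617   74.6488]
 [245.161   75.2259]
 [278.9573  89.1378]]
pred pipe lower end [[316.5636 133.367 ]
 [236.473  133.4239]
 [276.525  133.3586]
 [276.5511 281.9724]
 [276.545  243.4125]]
```

```bash
sed -i 's/h\[...,1\]>150)&(h\[...,2\]>90/h[...,1]>110)\&(h[...,2]>120/' chk.py; python3 chk.py pics/w3.png | head -14; python3 - <<'E'
import cv2
a=cv2.imread('pics/w3.png'); print(a[86,240:255,::-1].tolist(), a[86,305:320,::-1].tolist()); print(a[70:140:2,280,::-1].tolist()); print(a[110,225:260,0].tolist(),a[110,298:335,0].tolist())
E
```

```text
brass [ 246   77   66   19 1123]
77 287 308 297.5 [150 131  96]
79 247 311 279.0 [204 162  89]
81 246 311 278.5 [210 165  89]
83 246 311 278.5 [207 164  88]
85 247 311 279.0 [205 164  89]
87 247 310 278.5 [198 155  84]
89 247 310 278.5 [182 144  82]
91 249 307 278.0 [158 128  75]
93 252 304 278.0 [153 122  71]
95 255 301 278.0 [156 127  79]
pipe 140 238 314 276.0
pipe 155 238 313 275.5
pipe 170 239 313 276.0
[[120, 126, 120], [121, 126, 121], [122, 126, 121], [122, 124, 121], [122, 125, 117], [131, 127, 112], [158, 134, 93], [187, 150, 85], [193, 152, 83], [197, 155, 84], [197, 156, 84], [197, 156, 84], [198, 156, 84], [199, 157, 85], [197, 157, 84]] [[202, 160, 88], [205, 162, 89], [202, 161, 89], [200, 159, 87], [196, 156, 87], [186, 149, 84], [164, 137, 91], [140, 132, 116], [127, 129, 124], [128, 129, 124], [126, 128, 123], [127, 130, 124], [127, 129, 125], [134, 138, 132], [176, 183, 176]]
[[117, 120, 115], [116, 121, 115], [115, 119, 113], [122, 122, 111], [192, 154, 86], [211, 166, 90], [209, 165, 88], [207, 163, 90], [202, 159, 86], [190, 150, 83], [172, 137, 79], [155, 125, 75], [154, 123, 72], [144, 126, 96], [128, 132, 126], [132, 133, 130], [172, 170, 171], [180, 177, 177], [178, 175, 177], [175, 172, 173], [176, 172, 174], [176, 172, 174], [173, 170, 170], [175, 172, 173], [174, 170, 172], [142, 140, 138], [126, 129, 126], [132, 117, 113], [152, 129, 128], [150, 123, 122], [152, 124, 123], [143, 107, 105], [136, 69, 64], [133, 68, 60], [138, 71, 64]]
[114, 113, 112, 113, 117, 114, 116, 119, 119, 120, 116, 107, 107, 109, 106, 109, 107, 107, 106, 106, 105, 106, 106, 105, 109, 110, 106, 99, 103, 135, 166, 173, 176, 175, 174] [171, 171, 171, 170, 154, 122, 104, 105, 111, 112, 106, 107, 108, 107, 107, 107, 106, 109, 109, 109, 107, 109, 109, 119, 121, 122, 122, 130, 183, 194, 215, 216, 206, 152, 122, 118, 118]
```

Request:
jog_arm(
  motion=[
    [[0.005,0.002,0.01,-0.003,0,-0.008,1],[0.01,0.002,0.025,-0.003,0,-0.008,1],[0.01,0.002,0.04,-0.003,0,-0.008,1],[0.01,0.002,0.05,-0.003,0,-0.008,1],[0.01,0.002,0.055,-0.003,0,-0.008,1],[0.01,0.002,0.055,-0.003,0,-0.008,1],[0.01,0.002,0.055,-0.003,0,-0.008,1]],
  ],
)

```text
clock: 8.57
position: [0.524, 0.1318, 0.1356]
ee_rot: [-0.343, 2.598, 0.092]
force: [-0.6, 0.1, -2.2]
width: 0.363
gripper_force: 50.0
```

```bash
python3 - <<'E'
from h import *
get_image('wrist')
where(); go(*place(.012,-.0003,.026)); save('wrist','w4.png')
E
python3 chk.py pics/w4.png
```

```text
t 8.6167 centre in seat mm [12.1  0.4 45.4] F seat [-1.1  0.6 -2.5] w 0.3650000521746371 rot err [-0.0007 -0.0011 -0.0019]
t 8.6167 row [ 0.0001 -0.0007  0.0194  0.0007  0.0011  0.0019] dist 0.019423250393685195 deg 0.13233560683537549
brass [ 232   88   87   20 1656]
88 235 315 275.0 [183 147  83]
90 233 318 275.5 [208 164  92]
92 232 318 275.0 [214 171  91]
94 232 318 275.0 [213 169  90]
96 233 318 275.5 [210 165  88]
98 233 318 275.5 [211 166  91]
100 233 318 275.5 [204 162  88]
102 233 317 275.0 [191 152  83]
104 234 316 275.0 [173 138  78]
106 243 309 276.0 [157 126  75]
pipe 140 237 314 275.5
pipe 155 238 348 293.0
pipe 170 239 313 276.0
pipe 185 239 313 276.0
pipe 200 240 312 276.0
pipe 215 241 311 276.0
pipe 230 241 311 276.0
pipe 245 242 311 276.5
pipe 260 264 311 287.5
pred stop [[320.481  104.1504]
 [231.6634 104.0425]
 [321.132   85.3351]
 [231.0541  85.2139]
 [276.0861 104.0346]]
pred pipe lower end [[316.4741 133.3093]
 [236.3818 133.3627]
 [276.4349 133.2991]
 [276.465  281.919 ]
 [276.4577 243.3581]]
```

Request:
jog_arm(
  motion=[
    [[0,-0.0003,0.005,0,0.001,0.002,1],[0,-0.0003,0.01,0,0.001,0.002,1],[0,-0.0003,0.015,0,0.001,0.002,1],[0,-0.0003,0.0195,0,0.001,0.002,1],[0,-0.0003,0.0195,0,0.001,0.002,1],[0,-0.0003,0.0195,0,0.001,0.002,1]],
  ],
)

```text
clock: 9.17
position: [0.5335, 0.1338, 0.119]
ee_rot: [-0.34, 2.599, 0.092]
force: [0.5, 0.5, -2.4]
width: 0.363
gripper_force: 50.0
```

```bash
python3 - <<'E'
from h import *
get_image('wrist'); where(); save('wrist','w5.png'); save('scene','s5.png'); print(observe()['ft_torque'])
E
python3 chk.py pics/w5.png
```

```text
t 9.2167 centre in seat mm [12.1 -0.  26. ] F seat [-1.4  0.4 -1.9] w 0.36560509516775774 rot err [-0.0006 -0.0003  0.0002]
[-0.0825  0.6464 -0.0236]
brass [ 227   84   99   23 2172]
84 231 315 273.0 [179 146  86]
86 228 324 276.0 [204 162  87]
88 227 324 275.5 [215 169  92]
90 227 325 276.0 [215 172  93]
92 227 325 276.0 [214 169  92]
94 227 325 276.0 [214 170  91]
96 227 325 276.0 [210 166  88]
98 227 324 275.5 [209 165  89]
100 228 324 276.0 [200 159  87]
102 229 323 276.0 [185 148  83]
104 233 319 276.0 [165 131  76]
106 242 309 275.5 [160 129  75]
pipe 140 237 314 275.5
pipe 155 238 357 297.5
pipe 170 238 313 275.5
pipe 185 239 313 276.0
pipe 200 240 312 276.0
pipe 215 240 312 276.0
pipe 230 241 311 276.0
pipe 245 241 310 275.5
pipe 260 264 311 287.5
pred stop [[327.1659 102.9099]
 [225.8996 102.9772]
 [327.9752  81.4011]
 [225.0772  81.4564]
 [276.5483 102.8622]]
pred pipe lower end [[316.4726 133.2754]
 [236.3746 133.3264]
 [276.4308 133.2641]
 [276.4567 281.8964]
 [276.4505 243.3326]]
```

Request:
jog_arm(
  motion=[
    [[0.003,0,0,0,0,0,1],[0.006,0,0,0,0,0,1],[0.008,0,0,0,0,0,1],[0.008,0,0,0,0,0,1],[0.008,0,0,0,0,0,1]],
  ],
)

```text
clock: 9.73
position: [0.5267, 0.1322, 0.1148]
ee_rot: [-0.341, 2.599, 0.092]
force: [-0.4, 1.4, -3.2]
width: 0.364
gripper_force: 50.0
```

```bash
python3 - <<'E'
from h import *
where()
E
```

```text
t 9.7333 centre in seat mm [ 3.9  0.1 25.8] F seat [-1.6  1.5 -2.8] w 0.36353810901506345 rot err [-0.0008  0.0001 -0.0003]
```

Request:
jog_arm(
  motion=[
    [[0.001,0,0,0,0,0,1],[0.002,0,0,0,0,0,1],[0.002,0,0,0,0,0,1],[0.002,0,0,0,0,0,1]],
  ],
)

```text
clock: 10.07
position: [0.525, 0.1318, 0.1136]
ee_rot: [-0.341, 2.599, 0.092]
force: [0.1, 0.5, -2.6]
width: 0.365
gripper_force: 50.0
```

```bash
python3 - <<'E'
from h import *
where()
E
```

```text
t 10.0667 centre in seat mm [ 1.9  0.2 25.7] F seat [-1.2  0.4 -2.4] w 0.36458822791075823 rot err [-0.0009  0.0003 -0.0003]
```

Request:
jog_arm(
  motion=[
    [[0.001,0,0,0,0,0,1],[0.001,0,0,0,0,0,1],[0.001,0,0,0,0,0,1]],
  ],
)

```text
clock: 10.32
position: [0.5242, 0.1316, 0.1131]
ee_rot: [-0.341, 2.599, 0.092]
force: [-0.5, 0.1, -2.8]
width: 0.363
gripper_force: 50.0
```

Request:
jog_arm(
  motion=[
    [[0.001,0,0,0,0,0,1],[0.001,0,0,0,0,0,1],[0.001,0,0,0,0,0,1]],
  ],
)

```text
clock: 10.57
position: [0.5236, 0.1314, 0.1128]
ee_rot: [-0.341, 2.599, 0.092]
force: [0.8, 0.8, -2.6]
width: 0.364
gripper_force: 50.0
```

```bash
python3 - <<'E'
from h import *
where()
E
```

```text
t 10.5667 centre in seat mm [ 0.1  0.2 25.7] F seat [-0.4  0.5 -2.8] w 0.36421974965044795 rot err [-0.0008 -0.0001 -0.0003]
```

Request:
jog_arm(
  motion=[
    [[0.001,0,0,0,0,0,1],[0.001,0,0,0,0,0,1],[0.001,0,0,0,0,0,1]],
  ],
)

```text
clock: 10.82
position: [0.5235, 0.1313, 0.1129]
ee_rot: [-0.34, 2.597, 0.092]
force: [5.0, 0.6, 0.6]
width: 0.363
gripper_force: 50.0
```

```bash
python3 - <<'E'
from h import *
where()
E
```

```text
t 10.8167 centre in seat mm [ 0.1  0.1 25.8] F seat [ 4.6 -0.7 -1.9] w 0.3626299569422082 rot err [-0.0006 -0.0015 -0.0001]
```

Request:
jog_arm(
  motion=[
    [[0.001,0,0,0,0,0,1],[0.001,0,0,0,0,0,1],[0.001,0,0,0,0,0,1]],
  ],
)

```text
clock: 11.07
position: [0.5235, 0.1314, 0.1129]
ee_rot: [-0.34, 2.596, 0.092]
force: [6.5, 0.9, 2.4]
width: 0.364
gripper_force: 50.0
```

```bash
python3 - <<'E'
from h import *
where()
E
```

```text
t 11.0667 centre in seat mm [ 0.   0.2 25.8] F seat [ 6.9 -0.8 -1.2] w 0.36395047584940743 rot err [-0.0006 -0.0029 -0.0002]
```

Request:
jog_arm(
  motion=[
    [[0,0,0.002,0,0,0,1],[0,0,0.004,0,0,0,1],[0,0,0.006,0,0,0,1],[0,0,0.008,0,0,0,1],[0,0,0.01,0,0,0,1],[0,0,0.01,0,0,0,1]],
  ],
)

```text
clock: 11.57
position: [0.5285, 0.1319, 0.1043]
ee_rot: [-0.339, 2.596, 0.091]
force: [3.1, -1.1, 8.8]
width: 0.366
gripper_force: 50.0
```

```bash
python3 - <<'E'
from h import *
where()
E
```

```text
t 11.5667 centre in seat mm [ 0.1 -0.6 15.9] F seat [ 6.8 -1.9  6.3] w 0.36574024318482556 rot err [ 0.0009 -0.0033  0.0004]
```

Request:
jog_arm(
  motion=[
    [[0,0,0.002,0,0,0,1],[0,0,0.004,0,0,0,1],[0,0,0.006,0,0,0,1],[0,0,0.008,0,0,0,1],[0,0,0.01,0,0,0,1],[0,0,0.01,0,0,0,1]],
  ],
)

```text
clock: 12.07
position: [0.5334, 0.1334, 0.0955]
ee_rot: [-0.339, 2.596, 0.091]
force: [7.0, 0.2, 4.3]
width: 0.364
gripper_force: 50.0
```

```bash
python3 - <<'E'
from h import *
where()
E
```

```text
t 12.0667 centre in seat mm [ 0.1 -0.5  5.7] F seat [ 8.  -1.6  0.3] w 0.36417258477839853 rot err [ 0.0006 -0.0031  0.0002]
```

Request:
jog_arm(
  motion=[
    [[0,0,0.001,0,0,0,1],[0,0,0.002,0,0,0,1],[0,0,0.003,0,0,0,1],[0,0,0.004,0,0,0,1],[0,0,0.004,0,0,0,1]],
  ],
)

```text
clock: 12.48
position: [0.5354, 0.1336, 0.092]
ee_rot: [-0.339, 2.596, 0.09]
force: [7.9, -0.7, 2.3]
width: 0.365
gripper_force: 50.0
```

```bash
python3 - <<'E'
from h import *
where()
E
```

```text
t 12.4833 centre in seat mm [ 0.1 -0.8  1.7] F seat [ 7.6 -2.7 -1.8] w 0.36457884129520834 rot err [ 0.0011 -0.0031  0.0007]
```

Request:
jog_arm(
  motion=[
    [[0,0,0.001,0,0,0,1],[0,0,0.002,0,0,0,1],[0,0,0.002,0,0,0,1],[0,0,0.002,0,0,0,1]],
  ],
)

```text
clock: 12.82
position: [0.5366, 0.1335, 0.0902]
ee_rot: [-0.338, 2.596, 0.09]
force: [9.6, 0.6, -1.5]
width: 0.36
gripper_force: 50.0
```

```bash
python3 - <<'E'
from h import *
where()
E
```

```text
t 12.8167 centre in seat mm [ 0.1 -1.2 -0.5] F seat [ 7.4 -1.9 -6. ] w 0.3603959236130326 rot err [ 0.0017 -0.003   0.001 ]
```

Request:
jog_arm(
  motion=[
    [[0,0.0003,0.001,0,0,0,1],[0,0.0003,0.002,0,0,0,1],[0,0.0003,0.002,0,0,0,1],[0,0.0003,0.002,0,0,0,1]],
  ],
)

```text
clock: 13.15
position: [0.5376, 0.1335, 0.0883]
ee_rot: [-0.337, 2.596, 0.089]
force: [11.0, -0.7, -3.2]
width: 0.362
gripper_force: 50.0
```

```bash
python3 - <<'E'
from h import *
where()
E
```

```text
t 13.15 centre in seat mm [ 0.1 -1.3 -2.6] F seat [ 7.5 -3.6 -8. ] w 0.36240326816357865 rot err [ 0.0026 -0.003   0.0014]
```

Request:
jog_arm(
  motion=[
    [[0,0,0.001,0,0,0,1],[0,0,0.001,0,0,0,1],[0,0,0.001,0,0,0,1],[0,0,0.001,0,0,0,1]],
  ],
)

```text
clock: 13.48
position: [0.5379, 0.1336, 0.0879]
ee_rot: [-0.337, 2.595, 0.088]
force: [4.6, -3.8, 9.5]
width: 0.364
gripper_force: 50.0
```

```bash
python3 - <<'E'
from h import *
where(); save('wrist','w6.png');save('scene','s6.png')
a=cv2.imread('pics/w6.png');b=cv2.imread('pics/s6.png')
b=cv2.resize(b[200:300,190:300],(462,420),interpolation=cv2.INTER_CUBIC); a=a[:,140:420]
cv2.imwrite('pics/v6.png',np.hstack([a,b]))
E
```

```text
t 13.4833 centre in seat mm [ 0.1 -1.3 -3. ] F seat [ 7.7 -4.8  6.5] w 0.3635122336272134 rot err [ 0.0028 -0.0036  0.001 ]
```

View pics/v6.png

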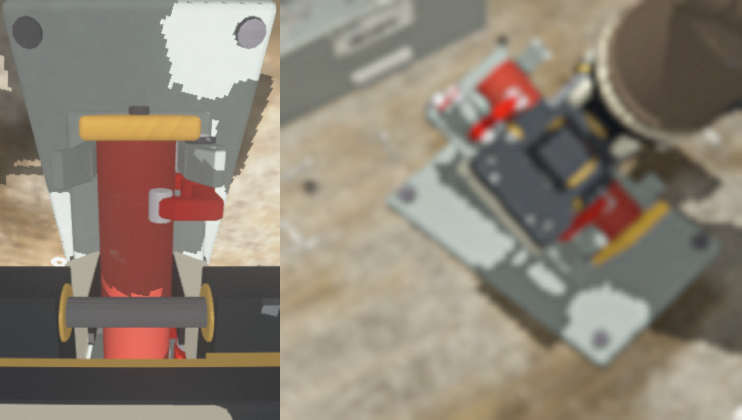

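The view shows the pipe between the cheeks and against the brass stop, with the red jaw's roller over its upper edge at (160,205). The pipe stopped going down and the force rose, so it has reached the saddle floor. I'll press a little more to confirm.

Request:
jog_arm(
  motion=[
    [[0,0.0005,0.001,0,0,0,1],[0,0.0005,0.001,0,0,0,1],[0,0.0005,0.001,0,0,0,1],[0,0.0005,0.001,0,0,0,1]],
  ],
)

```text
clock: 13.92
position: [0.5379, 0.1336, 0.0878]
ee_rot: [-0.337, 2.594, 0.087]
force: [-8.4, -10.3, 31.1]
width: 0.364
gripper_force: 50.0
```

```bash
python3 - <<'E'
from h import *
where()
E
```

```text
t 13.9167 centre in seat mm [ 0.1 -1.3 -3.1] F seat [ 6.3 -7.8 32.3] w 0.364189121069507 rot err [ 0.0041 -0.0047  0.0008]
```

Request:
jog_arm(
  motion=[
    [[0,-0.0007,-0.0008,0,0,0,1],[0,-0.0007,-0.0012,0,0,0,1],[0,-0.0007,-0.0012,0,0,0,1],[0,-0.0007,-0.0012,0,0,0,1]],
  ],
)

```text
clock: 14.25
position: [0.5379, 0.1336, 0.0879]
ee_rot: [-0.338, 2.596, 0.089]
force: [6.4, -2.4, 4.6]
width: 0.363
gripper_force: 50.0
```

```bash
python3 - <<'E'
from h import *
where()
E
```

```text
t 14.25 centre in seat mm [ 0.1 -1.4 -3. ] F seat [ 7.1 -3.9  1.2] w 0.3630870058725353 rot err [ 0.0024 -0.0033  0.0009]
```

Request:
jog_arm(
  motion=[
    [[0,0,0,0,0,0,1],[0,0,0,0,0,0,1]],
  ],
  force=8,
)

```text
clock: 14.42
position: [0.5378, 0.1336, 0.0879]
ee_rot: [-0.338, 2.596, 0.089]
force: [7.1, -2.6, 3.6]
width: 0.364
gripper_force: 8.0
```

Request:
jog_arm(
  motion=[
    [[0,0,0,0,0,0,0.1],[0,0,0,0,0,0,-0.2],[0,0,0,0,0,0,-0.4],[0,0,0,0,0,0,-0.4],[0,0,0,0,0,0,-0.4],[0,0,0,0,0,0,-0.4],[0,0,0,0,0,0,-0.4]],
  ],
)

```text
clock: 15.0
position: [0.5354, 0.1348, 0.0866]
ee_rot: [-0.341, 2.599, 0.092]
force: [0.3, 0.7, -0.3]
width: 0.7
gripper_force: 0.0
```

```bash
python3 - <<'E'
from h import *
where(); print(observe()['gripper_force'])
save('wrist','w7.png')
a=cv2.imread('pics/w6.png')[110:250,230:320].astype(int);b=cv2.imread('pics/w7.png')[110:250,230:320].astype(int); print(abs(a-b).mean())
E
```

```text
t 15.0 centre in seat mm [-2.3  0.4 -3.2] F seat [ 0.2  0.6 -0.5] w 0.6995025692446996 rot err [-0.001   0.0005 -0.0005]
0.0
16.871904761904762
```

Request:
jog_arm(
  motion=[
    [[0,0,-0.01,0,0,0,-0.4],[0,0,-0.03,0,0,0,-0.4],[0,0,-0.055,0,0,0,-0.4],[0,0,-0.08,0,0,0,-0.4],[0,0,-0.105,0,0,0,-0.4],[-0.02,0,-0.125,0,0,0,-0.4],[-0.04,0,-0.14,0,0,0,-0.4],[-0.04,0,-0.14,0,0,0,-0.4],[-0.04,0,-0.14,0,0,0,-0.4]],
  ],
)

```text
clock: 15.8
position: [0.501, 0.1252, 0.2277]
ee_rot: [-0.341, 2.6, 0.092]
force: [0.3, -2.1, 0.6]
width: 0.7
gripper_force: 0.0
```

```bash
python3 - <<'E'
from h import *
get_image('wrist'); SEAT[2]=.0988; SEAT[:]+=R.from_euler('z',YAW,degrees=True).apply([0.001,-.0004,0])
a=get_image('wrist')[:,:,::-1]; a=cv2.resize(np.ascontiguousarray(a[30:260,140:420]),(730,600),interpolation=cv2.INTER_CUBIC)
Rs=R.from_euler('z',YAW,degrees=True)*R.from_euler('y',-30,degrees=True)
q=np.array([[-70,17,17],[70,17,17],[70,-17,17],[-70,-17,17]])/1e3
u=(proj('wrist',SEAT+Rs.apply(q))-[140,30])*2.607; cv2.polylines(a,[u.round().astype(int).reshape(-1,1,2)],True,(255,0,0),1)
cv2.imwrite('pics/v8.png',a); s=observe(); print(s['clock'],s['position'],s['force'])
E
```

```text
15.9 [0.5031 0.126  0.2306] [ 0.1061 -0.4192  0.4322]
```

View pics/v8.png

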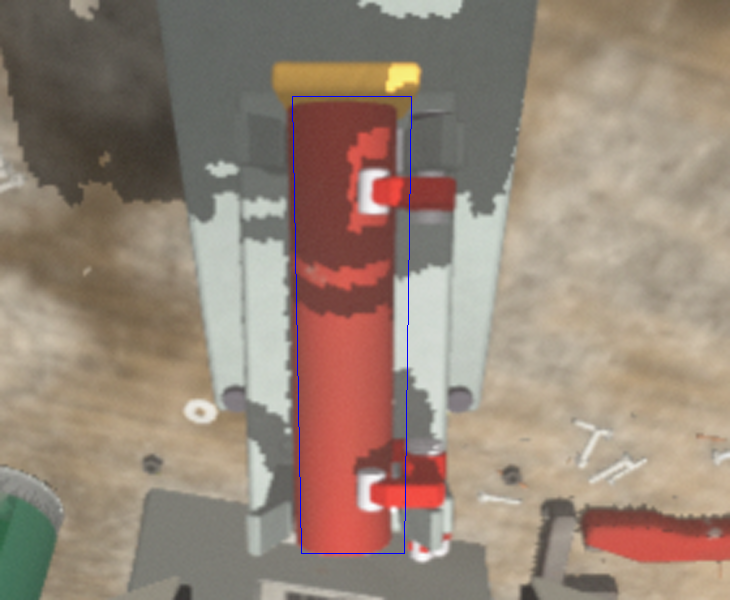

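The picture shows both red jaws over the pipe, with rollers at (373,192) and (371,490). The pipe sits between the cheeks with its lower end at the brass stop, and the gripper is clear.

```bash
python3 -c "
from cell import *
print(sign_off())"
```

```text
the job is handed in; nothing more can be done
None
```

The pipe offcut is clamped: its lower end bears on the brass stop, it is seated on the saddle floors with both jaws closed over it, the gripper is clear, and I handed the job in at about 16 s.

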